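Nest the beakers and hold the stack against the sprung plate

ROBOT

A 6-joint arm with a two-finger parallel gripper is mounted at the origin on a cart in front of the work surface, level with it; the furniture and walls round the work are solid. World frame = base frame: x ahead of the robot, y to its left, z up, the work surface at z = 0. Lengths are in m, angles in rad, forces in N, time in s.
With the tool pointing down it reaches from about 0.35 to 0.975 m from the base axis. Payload 4.9 kg.
Tool frame: the origin (TCP) lies at the very end of the fingers, on their centre line; the grasp point (between the pads) lies 19 mm behind it; z points along the fingers, y is the line along which they close (so a half turn about z gives the same grasp; the last joint's range is limited). The gripper opens to 85 mm and grips with 20 to 120 N. Pads are 22 mm wide; open, the fingers measure 114 mm over their backs; the gripper's body (76 mm by 85 mm) begins 54 mm behind the grasp point. The pads swing forward as they close: fully open they stand 13 mm farther back than shut.
Start: joints at [1.145, 0.053, 1.613, -0, 1.476, -0.119], TCP at [0.189, 0.596, 0.231] pointing down, gripper open.
Joint ranges: [-3.01, 3.01], [-1.01, 2.22], [0.06, 2.58], [-1.02, 4.17], [0.09, 2.62], [-3.14, 3.14]. Speed limits (rad/s): [2.57, 2.57, 3.14, 3.14, 3.14, 3.14].

INTERFACE

Orientations are given as a rotation vector (axis times angle).
In Python, from station import get_obs, optics, ctrl gives the robot as it stands.
- The arm moves only by the shell command python3 -m pendant 'ROWS' [FORCE]. ROWS is JSON, a list of rows, each a list of 3 entries, a list of its own where there are three numbers: the shift along the tool's x, y, z in mm, then the turn, a rotation vector about the tool's x, y, z in rad, then the opening, from 0 (shut) to 1 (fully open). A call has 1 to 12 rows; each row shifts and turns the commanded pose from where the row before left it, along the tool's axes as they then stand; what a row does not reach is not made up. A row lasts 1/12 s, in which the tool goes at most 41.7 mm and 7.16 degrees, less where a joint would pass 70% of its speed; a pose out of reach is approached as far as the arm can. A call is refused whole if a number of a shift passes 41.7 or a number of a turn 0.125, either way. A call with a gripper value outside its range is refused whole. The fingers move at their own pace and stop on an object; FORCE is the grip in N (left out, the last holds). Time passes only in rows, so rows that do not move let the fingers close. It gives the time, the measured TCP pose, the force, the opening and the grip force at its end, in the units of the state.
- get_obs(): the state, without advancing time (a new reading comes with each control period).
- optics.get_image(name): name is "scene" or "top"; returns the picture (420x560x3 uint8, red, green, blue); there is no depth.
- optics.camera_model(name): a dict with "fx", "fy", "cx", "cy" (pixels), "cam_to_world" (4x4, takes a point from camera to world coordinates). Camera axes: x right, y up, looking along -z (the intrinsics and any distortion apply to the point x, -y, -z); pixel columns grow to the right and rows downward; lengths in m; the calibration is good to about 2 mm. A picture is of the moment at which its call begins. camera_model takes no time and is no camera call.
- ctrl.finish_job(): hands the job in; it is judged then, once.
The state is a dict: "t": time; "q": joint angles; "dq": joint speeds; "effort": joint torques, N m; "tool_pos": TCP position; "tool_rot": TCP orientation; "contact_force": force on the tool from outside, world axes, zero at the start; "wrist_torque": the same for the moment, N m; "opening": finger opening in m; "grip_force": force on a finger pad.
Only numpy, scipy, OpenCV 4.12 (cv2) and the standard library are available. Lean on these libraries where they do the work, as an engineer would, in place of code of your own. Each camera call takes 0.05 s, during which the arm holds its last target. There are 200 camera calls.

TASK

First nest the orange beaker upright and fully into the blue beaker that stands in the sliding shoe of the wooden rack, before the rack's plate is pushed. Then push the nested stack along the rails against the grey sprung plate (the fingers themselves off the plate) until its black pointers lie within the green marks, never into the red, and finish while holding it there steadily, upright in the shoe, so that I can fit the retaining pins. Do not knock the pepper mill or the garlic about.

Things in the scene. Friction and masses are not known exactly. Their poses are not given: they have to be found in the camera images.
- upper: orange beaker standing loose on the worktop, 92 mm high, no handle, about 0.12 kg; straight wall 62 mm across, can be gripped from above within 40 mm of the rim. Origin: centre of the underside; z up. Fully nested, its ledge rests on the other beaker's rim and its origin is 54 mm above the other's. In the rack, grip it across the push direction: the plate reaches up beside it.
- upper_ledge (a point): centre of the orange beaker's flat ledge, 38 mm above its underside: the foot below is 46 mm across at the bottom and 52 mm at the ledge; the ledge steps out to 62 mm. The wall above is straight and 3 mm thick: mouth 56 mm inside, inner floor 41 mm above the underside.
- lower: blue beaker, same shape and size (rim 92 mm above its underside), standing loose in the shoe's socket in the rack, its wall 30 mm short of the plate, its underside 19 mm above the worktop. Origin: centre of the underside; z up.
- rack: fixed wooden rack on the worktop. Origin on the worktop, midway between the rails; +x is the push direction towards the plate, within 0.45 rad of straight to the robot's left; z up. Board 14 mm thick, x = -93 to 113, y = -80 to 80 mm. Two rails, inner faces at y = -30 and 30, tops 32 mm high, flank the shoe. A bracket 124 mm high stands behind the plate.
- scale (a point): middle of the green mark on the nearer of two white scale strips (rack y = 66 and -66 mm, tops 34 mm above the worktop). Green means 16 to 28 mm of plate travel, red 36 mm or more, read at the plate's black pointers.
- plate: grey upright plate of the rack, 80 mm wide, top 147 mm above the worktop. Origin: lower middle of its front face, axes as the rack's. Slides along rack +x on springs of 500 N/m (no preload), travel 48 mm. Unloaded its origin is at x = 25, y = 0, z = 14 mm in the rack's frame; green is x = 41 to 53 (8 to 14 N), red x over 61. A beaker touching it has its axis 31 mm in front of the face.
- pepper_mill: dark wooden pepper mill, 58 mm across, 150 mm high, loose bystander; origin: centre of the underside
- garlic: garlic bulb, 60 mm across, 59 mm high, loose bystander; origin: centre of the underside
- shoe_floor (a point): middle of the socket floor of a black round sliding shoe on the rack, 57 mm across, 22 mm high, floor 5 mm thick; socket 51 mm wide, 17 mm deep, holding the blue beaker's foot. It starts at rack x = -36 mm and slides freely along rack +x for 70 mm, carrying the beaker (drag about 1 N, no spring).
Not all that is in view belongs to the job. What is shaped like the upper but purple is not meant.

How it is judged:
On the way:
1. the orange beaker is fully nested in the blue one, upright, before the plate is pushed (z of upper in the frame of lower between 0.049 and 0.058 m and horizontal distance between upper and lower below 0.006 m and angle between the z axis of upper and the z axis of lower, either way round below 0.1 rad and angle between lower's own z axis and vertical below 0.12 rad and x of plate in the frame of rack below 0.032 m), for 0.2 s.
At the end, for the whole second after the job is handed in: Orange beaker nested in the blue (54 mm above it, -5/+4 mm; axes within 6 mm, 0.1 rad), blue one upright (0.12 rad) in the shoe (height within 5 mm); stack, not fingers, presses the plate in 16 to 28 mm (green; 3.5 to 16 N on a beaker); fingers still hold or push the stack, all at rest (z of upper in the frame of lower between 0.049 and 0.058 m and horizontal distance between upper and lower below 0.006 m and angle between the z axis of upper and the z axis of lower, either way round below 0.1 rad and angle between lower's own z axis and vertical below 0.12 rad and z of lower in the frame of rack between 0.015 and 0.024 m and x of plate in the frame of rack between 0.041 and 0.053 m and (contact force between the fingers and upper above 2 N or contact force between the fingers and lower above 2 N) and linear speed of each of lower, upper below 0.02 m/s and contact force between any of upper, lower and plate above 3.5 N and contact force between each of upper, lower and plate below 16 N and contact force between the fingers and plate below 1 N); the arm keeps its last pose, push and grip.
It fails at once if the plate is pushed into the red (36 mm or more) (x of plate in the frame of rack above 0.061 m).
It fails at once if the pepper mill is shoved or knocked over (distance of pepper_mill from where it was at the start of the episode above 0.03 m or angle between pepper_mill's own z axis and vertical above 0.4 rad).
It fails at once if the garlic is shoved about (distance of garlic from where it was at the start of the episode above 0.03 m).
It also fails if it takes over 42 s, if anything falls off the work surface, if the arm or the gripper's body presses on something with over 40 N, if the wrist force passes 120 N, or if a joint passes its speed limit or range.

## Working session

There is one attempt and no reset: what is moved stays moved. The work goes in short steps, Python scripts to look and compute and a shell command to move; the robot and the scene stay as the last step left them, time stands still between calls to the robot, and variables do not carry over. Pictures are saved under pics/ and viewed, at most 10 in all, crops included, and the job is handed in when it is done.

```bash
mkdir -p pics; python3 - <<'E'
from station import get_obs, optics, ctrl
import cv2, numpy as np
for n in("scene","top"):
    im=optics.get_image(n); cv2.imwrite(f"pics/{n}0.png",im[:,:,::-1])
    m=optics.camera_model(n); print(n,{k:(np.round(v,4).tolist() if k=="cam_to_world" else v) for k,v in m.items()})
o=get_obs();print({k:np.round(v,3).tolist() for k,v in o.items()})
E
```

```text
scene {'fx': 416.5935375114466, 'fy': 416.5935375114466, 'cx': 279.5414395345444, 'cy': 208.09749595665414, 'cam_to_world': [[0.6271, 0.5812, -0.5185, 0.062], [-0.7789, 0.4746, -0.41, -0.391], [0.0078, 0.661, 0.7503, 0.7129], [0.0, 0.0, 0.0, 1.0]]}
top {'fx': 410.7863464503067, 'fy': 410.7863464503067, 'cx': 284.0426193709593, 'cy': 215.41008632684202, 'cam_to_world': [[-0.0938, 0.9723, -0.2139, 0.3503], [-0.9956, -0.0908, 0.0239, -0.0009], [0.0039, 0.2152, 0.9766, 0.9198], [0.0, 0.0, 0.0, 1.0]]}
{'t': 0.1, 'q': [1.145, 0.053, 1.614, 0.0, 1.476, -0.119], 'dq': [0.0, -0.001, -0.004, 0.001, -0.001, -0.002], 'effort': [-0.0, -39.49, -37.137, -0.0, 0.004, -0.0], 'tool_pos': [0.189, 0.595, 0.23], 'tool_rot': [-0.48, -3.104, 0.003], 'contact_force': [-0.349, -0.271, -0.131], 'wrist_torque': [0.005, 0.034, 0.017], 'grip_force': 0.0, 'opening': 0.085}
```

View pics/scene0.png

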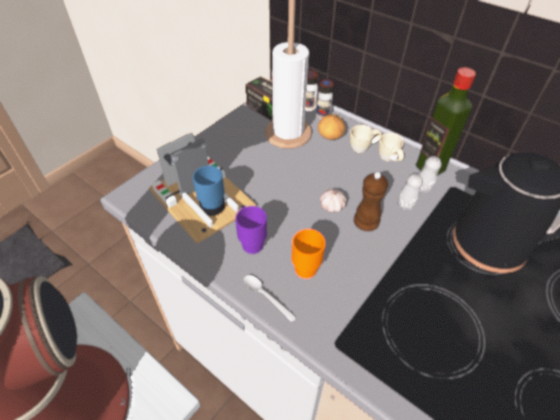

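View pics/top0.png

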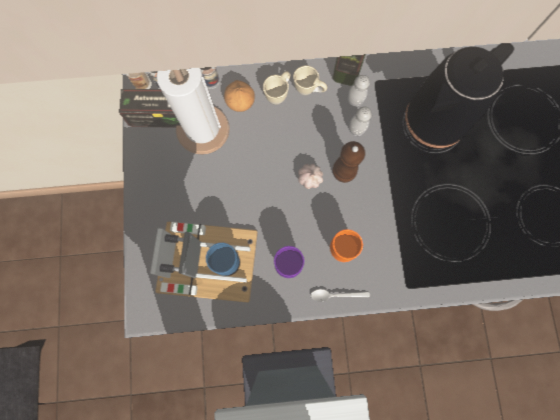

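The pictures show orange at scene (308,254) / top (347,246), blue in the rack at scene (209,188) / top (222,259), and purple at top (289,262). The garlic is at top (311,177) and the mill at top (347,165). Next I'll zoom in on the beakers and rack.

```bash
python3 - <<'E'
import cv2, numpy as np
t=cv2.imread("pics/top0.png");s=cv2.imread("pics/scene0.png")
def crop(im,x,y,w,h,W,H): return cv2.resize(im[y:y+h,x:x+w],(W,H),interpolation=cv2.INTER_CUBIC)
a=crop(t,145,210,120,100,480,400); b=crop(t,315,220,64,50,320,250)
c=crop(s,280,225,64,50,320,250); 
out=np.zeros((600,800,3),np.uint8); out[:400,:480]=a; out[:250,480:]=b; out[250:500,480:]=c
cv2.imwrite("pics/crop0.png",out)
for n,im in(("top",t),("scene",s)):
    hsv=cv2.cvtColor(im,cv2.COLOR_BGR2HSV)
    for nm,lo,hi in(("orange",(5,200,60),(18,255,255)),("blue",(95,120,40),(115,255,255)),("green",(45,80,30),(85,255,255)),("red",(0,120,80),(4,255,255)),("red2",(170,120,80),(180,255,255)),("purple",(125,120,40),(145,255,255))):
        k,l,st,ce=cv2.connectedComponentsWithStats(cv2.inRange(hsv,lo,hi))
        print(n,nm,[(st[i].tolist(),ce[i].round(1).tolist()) for i in range(1,k) if st[i,4]>=(5 if nm[:3] in("gre","red") else 200) and (nm[:3] not in("gre","red") or 145<st[i,0]<265)])
E
```

```text
top orange []
top blue []
top green [([164, 118, 5, 1, 5], [166.0, 118.0]), ([170, 118, 5, 3, 12], [172.4, 118.9]), ([188, 224, 4, 8, 31], [189.5, 227.4]), ([178, 285, 5, 7, 29], [180.3, 288.1])]
top red [([210, 81, 6, 3, 8], [212.2, 82.2]), ([178, 223, 5, 8, 38], [180.0, 226.3]), ([168, 284, 6, 8, 44], [170.4, 287.4])]
top red2 []
top purple []
scene orange [([292, 230, 33, 47, 1198], [307.5, 251.9])]
scene blue [([195, 166, 26, 42, 668], [208.8, 187.2])]
scene green [([255, 81, 3, 2, 6], [256.0, 81.5]), ([213, 164, 4, 2, 6], [214.8, 164.7]), ([162, 190, 6, 4, 16], [164.5, 191.5])]
scene red [([208, 159, 4, 4, 10], [209.7, 160.7]), ([157, 184, 7, 5, 21], [159.9, 186.4])]
scene red2 []
scene purple [([236, 207, 31, 46, 1132], [251.3, 228.0])]
```

View pics/crop0.png

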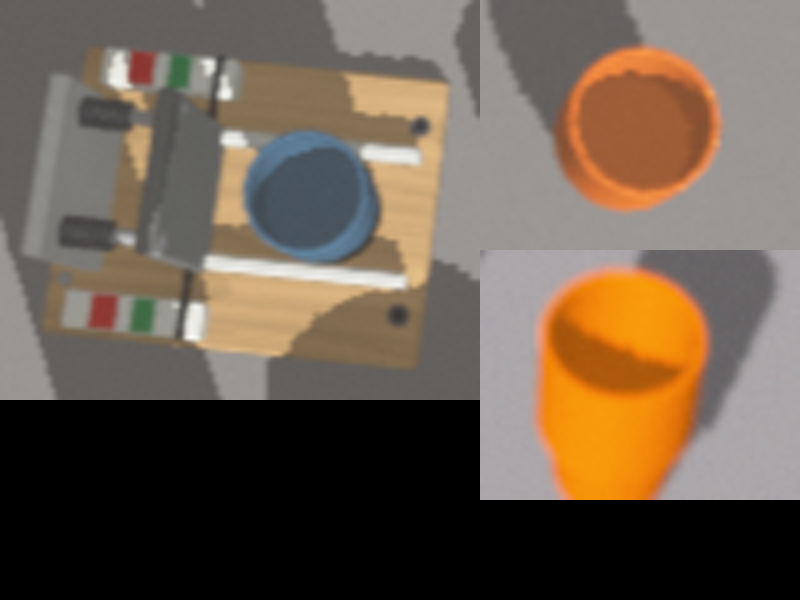

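The crop shows the orange rim centred near top pixel (347.7,244) and the blue rim near (222,258). The two green marks are at (189.5,227) and (180,288). I'll fit the far-side rim contours as circles of known radius.

```bash
cat > h.py <<'E'
from station import get_obs, optics, ctrl
import cv2, numpy as np
from scipy.optimize import least_squares
HUE={"orange":((3,140,60),(19,255,255)),"blue":((96,75,40),(118,255,255)),"purple":((120,90,30),(150,255,255))}
def cast(n,px,z):
    m=optics.camera_model(n);T=np.array(m["cam_to_world"]);px=np.atleast_2d(px).astype(float)
    d=np.c_[(px[:,0]-m["cx"])/m["fx"],-(px[:,1]-m["cy"])/m["fy"],-np.ones(len(px))]@T[:3,:3].T
    return (T[:3,3]+d*((z-T[2,3])/d[:,2])[:,None])[:,:2]
def proj(n,p):
    m=optics.camera_model(n);T=np.array(m["cam_to_world"]);c=T[:3,:3].T@(np.array(p)-T[:3,3])
    return np.array([m["cx"]-m["fx"]*c[0]/c[2],m["cy"]+m["fy"]*c[1]/c[2]])
def rim(n,im,col,z,win=None,r=.031):
    hsv=cv2.cvtColor(im,cv2.COLOR_RGB2HSV);k=cv2.inRange(hsv,*HUE[col])
    if win: w=np.zeros_like(k);w[win[1]:win[3],win[0]:win[2]]=255;k&=w
    c=max(cv2.findContours(k,cv2.RETR_EXTERNAL,cv2.CHAIN_APPROX_NONE)[0],key=cv2.contourArea)[:,0,:]
    c=cv2.convexHull(c)[:,0,:]
    P=cast(n,c,z);nad=np.array(optics.camera_model(n)["cam_to_world"])[:2,3]
    x=P.mean(0)
    for _ in range(4):
        u=(x-nad)/np.linalg.norm(x-nad);Q=P[(P-x)@u>0.0]
        f=least_squares(lambda v:np.linalg.norm(Q-v[:2],axis=1)-r-v[2]*0,[*x,0],loss="soft_l1",f_scale=.001);x=f.x[:2]
    return x,1e3*np.sqrt(np.mean(f.fun**2))
E
python3 - <<'E'
from h import *
for n in("top","scene"):
    im=cv2.imread(f"pics/{n}0.png")[:,:,::-1].copy()
    for c,z in(("orange",.092),("blue",.111),("purple",.092)):
        win={"top":{"orange":(315,215,380,275),"blue":(195,235,250,285),"purple":(265,240,315,285)},"scene":{"orange":(280,220,340,290),"blue":(185,155,235,220),"purple":(225,195,280,260)}}[n][c]
        try:x,e=rim(n,im,c,z,win);print(n,c,x.round(4),round(e,2))
        except Exception as ex:print(n,c,ex)
g=cast("top",[[189.5,227.4],[180.3,288.1]],.034);r=cast("top",[[180,226.3],[170.4,287.4]],.034)
print("green",g.round(4),"red",r.round(4),g.mean(0).round(4),r.mean(0).round(4))
gs=cast("scene",[[214.8,164.7],[164.5,191.5]],.034);print("scene green",gs.round(4))
for q in(g,r,gs):
    d=q[0]-q[1];print("len",np.linalg.norm(d).round(4),"x-dir yaw",np.arctan2(d[0],-d[1])+0, np.arctan2(-d[0],d[1]))
# rails ends, board edges from crop (4x, origin 145,210)
def P(a,z):return cast("top",np.array(a)/4+[145,210],z)
for a,z in(([[405,283],[205,262]],.032),([[447,82],[415,367]],.014),([[240,68],[447,82]],.014)):
    q=P(a,z);d=q[1]-q[0];print(q.round(4),np.arctan2(d[1],d[0]).round(3))
print("garlic",cast("top",[311,177],.03),"mill base",cast("top",[346,172],.05))
E
```

```text
top orange [ 0.4602 -0.1426] 0.48
top blue [0.4531 0.1089] 1.35
top purple [ 0.4366 -0.0208] 0.75
scene orange [ 0.4603 -0.1457] 0.5
scene blue [0.4525 0.1096] 0.68
scene purple [ 0.4369 -0.0244] 1.16
green [[0.5368 0.1862]
 [0.4075 0.2115]] red [[0.5412 0.2068]
 [0.4109 0.2324]] [0.4722 0.1989] [0.4761 0.2196]
scene green [[0.5409 0.1863]
 [0.4065 0.2111]]
len 0.1318 x-dir yaw 1.3778164352036304 -1.763776218386163
len 0.1328 x-dir yaw 1.377438380562153 -1.7641542730276403
len 0.1367 x-dir yaw 1.3881618090420869 -1.7534308445477063
[[0.4099 0.0712]
 [0.4311 0.1769]] 1.374
[[0.52   0.041 ]
 [0.3659 0.0706]] 2.952
[[0.5387 0.1558]
 [0.52   0.041 ]] -1.733
garlic [[ 0.62825991 -0.09188929]] mill base [[ 0.62635737 -0.16852541]]
```

Both views agree to about 3 mm: orange (0.460,-0.144), blue (0.453,0.109), rack yaw about 1.381. Now I'll compute the moves in tool axes.

```bash
cat >> h.py <<'E'
from scipy.spatial.transform import Rotation as R
YAW=1.381
def plan(pts,yaw=YAW):
    o=get_obs();p=np.array(o["tool_pos"]);A=R.from_rotvec(o["tool_rot"])
    best=None
    for s in(1,-1):
        y=s*np.array([-np.sin(yaw),np.cos(yaw),0]);z=np.array([0,0,-1.]);M=R.from_matrix(np.c_[np.cross(y,z),y,z])
        rv=(A.inv()*M).as_rotvec()
        if best is None or np.linalg.norm(rv)<np.linalg.norm(best[0]):best=(rv,M)
    rv,M=best;print("t",o["t"],"pos",p.round(4),"turn(tool)",rv.round(4),"open",round(o["opening"],4),"F",np.round(o["contact_force"],1),"grip",o["grip_force"])
    for q in pts:
        q=np.array(q);print(q,"shift mm (tool axes after turn)",(M.inv().apply(q-p)*1e3).round(1));p=q
E
python3 -c "
from h import *
plan([[.45,.3,.25],[.4603,-.1441,.2],[.4603,-.1441,.053]])"
```

```text
t 0.1 pos [0.1885 0.5953 0.2302] turn(tool) [-1.7000e-03  1.2000e-03  1.4538e+00] open 0.0854 F [-0.3 -0.3 -0.1] grip 0.0
[0.45 0.3  0.25] shift mm (tool axes after turn) [-240.7  312.5  -19.8]
[ 0.4603 -0.1441  0.2   ] shift mm (tool axes after turn) [-434.2   93.9   50. ]
[ 0.4603 -0.1441  0.053 ] shift mm (tool axes after turn) [  0.   0. 147.]
```

```bash
python3 -m pendant '[[[0,0,0],[0,0,0.121],1],[[0,0,0],[0,0,0.121],1],[[0,0,0],[0,0,0.121],1],[[0,0,0],[0,0,0.121],1],[[0,0,0],[0,0,0.121],1],[[0,0,0],[0,0,0.121],1],[[0,0,0],[0,0,0.121],1],[[0,0,0],[0,0,0.121],1],[[0,0,0],[0,0,0.121],1],[[0,0,0],[0,0,0.121],1],[[0,0,0],[0,0,0.121],1],[[0,0,0],[0,0,0.121],1]]'
python3 -m pendant '[[[-24,31,-2],[0,0,0],1],[[-24,31,-2],[0,0,0],1],[[-24,31,-2],[0,0,0],1],[[-24,31,-2],[0,0,0],1],[[-24,31,-2],[0,0,0],1],[[-24,31,-2],[0,0,0],1],[[-24,31,-2],[0,0,0],1],[[-24,31,-2],[0,0,0],1],[[-24,31,-2],[0,0,0],1],[[-24,31,-2],[0,0,0],1]]'
python3 -m pendant '[[[-38,8,0],[0,0,0],1],[[-38,8,0],[0,0,0],1],[[-38,8,0],[0,0,0],1],[[-38,8,0],[0,0,0],1],[[-38,8,0],[0,0,0],1],[[-38,8,0],[0,0,0],1],[[-38,8,0],[0,0,0],1],[[-38,8,0],[0,0,0],1],[[-38,8,0],[0,0,0],1],[[-38,8,0],[0,0,0],1],[[-38,8,0],[0,0,0],1],[[0,0,0],[0,0,0],1]]'
python3 -c "
from h import *
plan([[.4603,-.1441,.15],[.4603,-.1441,.053]])"
```

```text
t: 1.1
tool_pos: [0.1886, 0.5955, 0.2306]
tool_rot: [2.426, 1.996, -0.002]
contact_force: [0.2, 0.5, 0.0]
opening: 0.0854
grip_force: 0.0
t: 1.93
tool_pos: [0.4491, 0.3003, 0.251]
tool_rot: [-2.42, -2.003, 0.001]
contact_force: [0.8, 1.2, 0.3]
opening: 0.0858
grip_force: 0.0
t: 2.93
tool_pos: [0.456, -0.1304, 0.2508]
tool_rot: [2.427, 1.994, -0.004]
contact_force: [-0.9, 0.7, -0.5]
opening: 0.0857
grip_force: 0.0
t 2.9333 pos [ 0.456  -0.1304  0.2508] turn(tool) [-0.0006  0.0025 -0.0055] open 0.0857 F [-0.9  0.7 -0.5] grip 0.0
[ 0.4603 -0.1441  0.15  ] shift mm (tool axes after turn) [-12.7   6.8 100.8]
[ 0.4603 -0.1441  0.053 ] shift mm (tool axes after turn) [ 0.  0. 97.]
```

```bash
python3 -m pendant '[[[-6.5,3.5,33],[0,0,-0.005],1],[[-6,3.5,34],[0,0,0],1],[[0,0,34],[0,0,0],1],[[0,0,33],[0,0,0],1],[[0,0,25],[0,0,0],1],[[0,0,20],[0,0,0],1],[[0,0,15],[0,0,0],1],[[0,0,0],[0,0,0],1],[[0,0,0],[0,0,0],1]]'
python3 - <<'E'
from h import *
plan([[.4603,-.1441,.053]])
im=optics.get_image("scene");im2=optics.get_image("top")
a=cv2.resize(im[180:300,240:370],(520,480));b=cv2.resize(im2[200:290,310:380],(280,360))
o=np.zeros((480,800,3),np.uint8);o[:,:520]=a;o[:360,520:]=b
cv2.imwrite("pics/grasp.png",o[:,:,::-1])
E
```

```text
t: 3.68
tool_pos: [0.4605, -0.1378, 0.0563]
tool_rot: [-2.413, -2.008, 0.002]
contact_force: [0.1, 0.1, 0.4]
opening: 0.0854
grip_force: 0.0
t 3.6833 pos [ 0.4605 -0.1378  0.0563] turn(tool) [-0.0027 -0.0008  0.0071] open 0.0854 F [0.1 0.1 0.4] grip 0.0
[ 0.4603 -0.1441  0.053 ] shift mm (tool axes after turn) [-6.2  1.   3.3]
```

View pics/grasp.png

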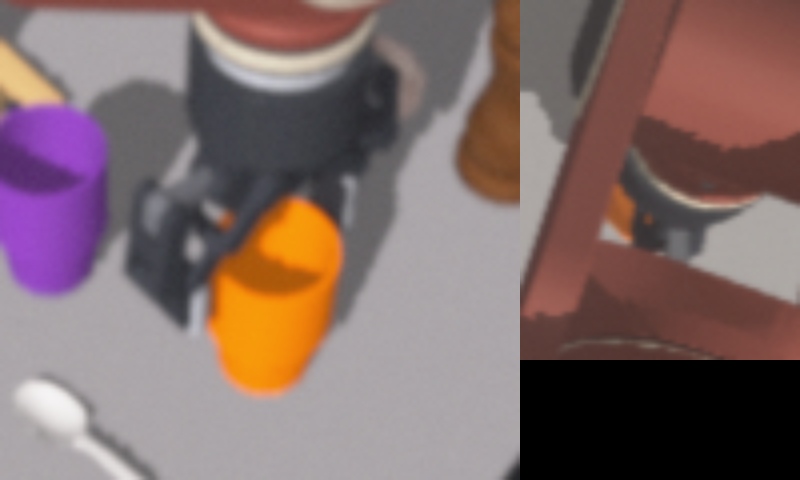

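The fingers straddle the orange beaker, with the tool about 6 mm short along tool x. I'll correct that and grip.

```bash
python3 -m pendant '[[[-6,1,2],[0,0,0.005],1],[[0,0,0],[0,0,0],1],[[0,0,0],[0,0,0],0.5],[[0,0,0],[0,0,0],0.5],[[0,0,0],[0,0,0],0.3],[[0,0,0],[0,0,0],0.3],[[0,0,0],[0,0,0],0.3],[[0,0,0],[0,0,0],0.3],[[0,0,0],[0,0,0],0.3]]' 40
python3 -m pendant '[[[0,0,-10],[0,0,0],0.3],[[0,0,-20],[0,0,0],0.3],[[0,0,-30],[0,0,0],0.3],[[0,0,-30],[0,0,0],0.3],[[0,0,-30],[0,0,0],0.3],[[0,0,-20],[0,0,0],0.3],[[0,0,0],[0,0,0],0.3],[[0,0,0],[0,0,0],0.3],[[0,0,0],[0,0,0],0.3]]'
python3 - <<'E'
from h import *
plan([[.4535,.1092,.195]])
im=optics.get_image("scene");cv2.imwrite("pics/lift.png",im[:,:,::-1][100:320,150:430].repeat(2,0).repeat(2,1))
E
```

```text
t: 4.53
tool_pos: [0.4616, -0.145, 0.0563]
tool_rot: [2.419, 2.003, 0.0]
contact_force: [-1.8, -0.2, 5.2]
opening: 0.0618
grip_force: 43.6
t: 5.28
tool_pos: [0.4604, -0.1442, 0.1937]
tool_rot: [-2.418, -2.002, 0.002]
contact_force: [0.3, 0.9, -2.5]
opening: 0.0617
grip_force: 44.2
t 5.2833 pos [ 0.4604 -0.1442  0.1937] turn(tool) [-0.0023 -0.0007  0.0018] open 0.0617 F [ 0.3  0.9 -2.5] grip 44.189395643770695
[0.4535 0.1092 0.195 ] shift mm (tool axes after turn) [247.6 -54.5  -1.3]
```

View pics/lift.png

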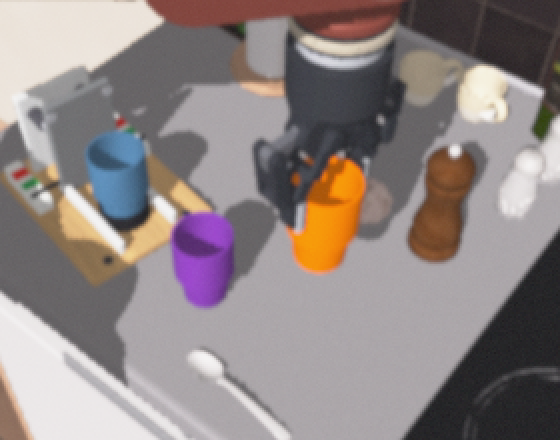

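Orange is lifted upright in the grip (scene ≈ (313,207)), and blue is still in the shoe. Now carrying it over blue.

```bash
python3 -m pendant '[[[15,-3,0],[0,0,0],0.3],[[30,-7,0],[0,0,0],0.3],[[30,-7,0],[0,0,0],0.3],[[30,-7,0],[0,0,0],0.3],[[30,-7,0],[0,0,0],0.3],[[30,-7,0],[0,0,0],0.3],[[30,-7,0],[0,0,0],0.3],[[30,-7,0],[0,0,0],0.3],[[15,-3,0],[0,0,0],0.3],[[7,-2,0],[0,0,0],0.3],[[0,0,0],[0,0,0],0.3],[[0,0,0],[0,0,0],0.3]]'
python3 - <<'E'
from h import *
plan([[.4535,.1092,.1937],[.4535,.1092,.129]])
for n in ("scene","top"):
    im=optics.get_image(n);cv2.imwrite(f"pics/over_{n}.png",im[:,:,::-1])
s=cv2.imread("pics/over_scene.png");t=cv2.imread("pics/over_top.png")
o=np.zeros((480,800,3),np.uint8);o[:,:480]=cv2.resize(s[120:240,145:265],(480,480));o[:400,480:]=cv2.resize(t[205:305,165:245],(320,400))
cv2.imwrite("pics/over.png",o)
E
```

```text
t: 6.33
tool_pos: [0.4508, 0.1082, 0.194]
tool_rot: [-2.419, -2.003, 0.004]
contact_force: [0.0, -0.4, -1.3]
opening: 0.0623
grip_force: 44.2
t 6.3333 pos [0.4508 0.1082 0.194 ] turn(tool) [-0.0021  0.0012  0.0022] open 0.0623 F [ 0.  -0.4 -1.3] grip 44.18828587979078
[0.4535 0.1092 0.1937] shift mm (tool axes after turn) [1.5 2.5 0.3]
[0.4535 0.1092 0.129 ] shift mm (tool axes after turn) [ 0.   0.  64.7]
```

View pics/over.png

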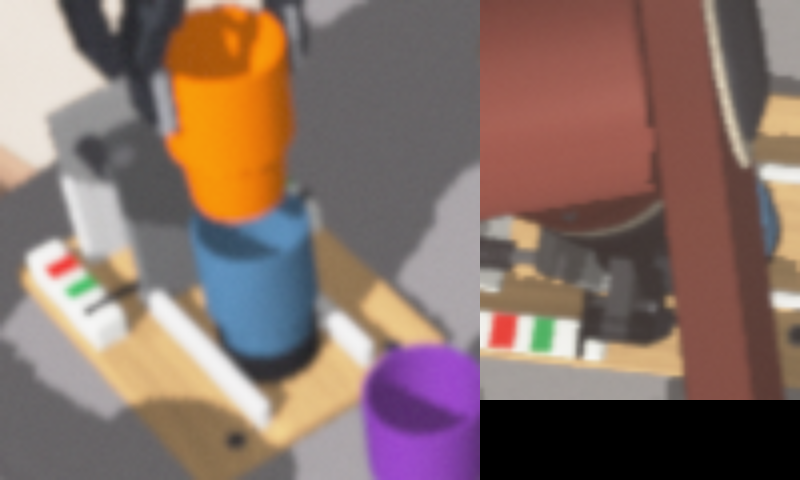

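The scene view shows the orange foot (arc bottom at scene ≈ (204,174)) above the blue mouth (≈ (208,180)). I'll fit the foot's near-side arc, checking the method on the first picture.

```bash
python3 - <<'E'
from h import *
def foot(f,z,win,r=.023,n="scene"):
    im=cv2.imread(f);k=cv2.inRange(cv2.cvtColor(im,cv2.COLOR_BGR2HSV),*HUE["orange"]);w=np.zeros_like(k);w[win[1]:win[3],win[0]:win[2]]=255;k&=w
    c=max(cv2.findContours(k,cv2.RETR_EXTERNAL,cv2.CHAIN_APPROX_NONE)[0],key=cv2.contourArea)[:,0,:]
    P=cast(n,c,z);nad=np.array(optics.camera_model(n)["cam_to_world"])[:2,3]
    u=(P.mean(0)-nad);u/=np.linalg.norm(u);x=P[np.argmin(P@u)]+r*u
    for _ in range(5):
        Q=P[(P-x)@u<-.3*r];f_=least_squares(lambda v:np.linalg.norm(Q-v,axis=1)-r,x,loss="soft_l1",f_scale=.001);x=f_.x
    return x.round(4),len(Q),1e3*np.sqrt(np.mean(f_.fun**2))
print(foot("pics/scene0.png",0,(280,220,340,290)))
print(foot("pics/lift.png".replace("lift","over_scene"),.1377,(180,115,225,180)))
E
```

```text
(array([ 0.4631, -0.1427]), 24, np.float64(0.7837786934795219))
(array([0.4505, 0.1123]), 23, np.float64(0.5780603175143751))
```

```bash
python3 -m pendant '[[[1.5,2,0],[0,0,0],0.3],[[0,0,10],[0,0,0],0.3],[[0,0,10],[0,0,0],0.3],[[0,0,7],[0,0,0],0.3],[[0,0,5],[0,0,0],0.3],[[0,0,5],[0,0,0],0.3],[[0,0,4],[0,0,0],0.3],[[0,0,0],[0,0,0],0.3],[[0,0,0],[0,0,0],0.3]]'
python3 -m pendant '[[[0,0,4],[0,0,0],0.3],[[0,0,4],[0,0,0],0.3],[[0,0,4],[0,0,0],0.3],[[0,0,0],[0,0,0],0.3],[[0,0,0],[0,0,0],0.3]]'
python3 -c "
from h import *
plan([[.453,.1092,.129]])"
```

```text
t: 7.18
tool_pos: [0.4536, 0.1098, 0.1541]
tool_rot: [-2.42, -2.003, 0.0]
contact_force: [-0.4, 0.2, -1.6]
opening: 0.0619
grip_force: 44.2
t: 7.6
tool_pos: [0.4533, 0.1097, 0.1418]
tool_rot: [-2.42, -2.003, 0.001]
contact_force: [0.7, -0.1, -1.4]
opening: 0.0619
grip_force: 44.2
t 7.6 pos [0.4533 0.1097 0.1418] turn(tool) [-0.0008  0.0002  0.0018] open 0.0619 F [ 0.7 -0.1 -1.4] grip 44.17273085564375
[0.453  0.1092 0.129 ] shift mm (tool axes after turn) [-0.6 -0.2 12.8]
```

```bash
python3 -m pendant '[[[0,0,3],[0,0,0],0.3],[[0,0,3],[0,0,0],0.3],[[0,0,3],[0,0,0],0.3],[[0,0,2],[0,0,0],0.3],[[0,0,0],[0,0,0],0.3],[[0,0,0],[0,0,0],0.3],[[0,0,0],[0,0,0],0.3]]'
python3 -m pendant '[[[0,0,1],[0,0,0],0.3],[[0,0,0],[0,0,0],0.3],[[0,0,0],[0,0,0],0.3]]'
```

```text
t: 8.18
tool_pos: [0.4537, 0.1098, 0.1314]
tool_rot: [2.42, 2.003, 0.0]
contact_force: [0.1, 0.5, -1.3]
opening: 0.0618
grip_force: 44.2
t: 8.43
tool_pos: [0.4537, 0.1098, 0.1304]
tool_rot: [2.42, 2.003, 0.0]
contact_force: [-0.6, 0.7, -1.6]
opening: 0.0621
grip_force: 44.2
```

```bash
for i in 1 ; do python3 -m pendant '[[[0,0,1],[0,0,0],0.3],[[0,0,0],[0,0,0],0.3],[[0,0,0],[0,0,0],0.3]]' | grep -E 'pos|contact'; done; python3 -m pendant '[[[0,0,1],[0,0,0],0.3],[[0,0,0],[0,0,0],0.3],[[0,0,0],[0,0,0],0.3]]'
```

```text
tool_pos: [0.4538, 0.1097, 0.1295]
contact_force: [0.1, -0.4, -0.1]
t: 8.93
tool_pos: [0.4544, 0.1098, 0.1293]
tool_rot: [2.419, 2.002, 0.002]
contact_force: [0.8, -0.1, 3.7]
opening: 0.062
grip_force: 44.5
```

Seated: contact force went from −1.5 to +3.7 N at the expected height. Now I'll pause briefly and push along tool +x.

```bash
python3 -m pendant '[[[0,0,0],[0,0,0],0.3],[[0,0,0],[0,0,0],0.3],[[0,0,0],[0,0,0],0.3],[[4,0,0],[0,0,0],0.3],[[5,0,0],[0,0,0],0.3],[[5,0,0],[0,0,0],0.3],[[5,0,0],[0,0,0],0.3],[[4,0,0],[0,0,0],0.3],[[2,0,0],[0,0,0],0.3],[[0,0,0],[0,0,0],0.3],[[0,0,0],[0,0,0],0.3],[[0,0,0],[0,0,0],0.3]]'
python3 - <<'E'
from h import *
plan([])
im=optics.get_image("scene")[:,:,::-1];cv2.imwrite("pics/p1.png",cv2.resize(im[120:240,130:270],(700,600)))
E
```

```text
t: 9.93
tool_pos: [0.4591, 0.1346, 0.1292]
tool_rot: [2.419, 2.003, 0.003]
contact_force: [0.8, -0.2, 5.7]
opening: 0.0621
grip_force: 44.6
t 9.9333 pos [0.4591 0.1346 0.1292] turn(tool) [ 0.002  -0.0009  0.002 ] open 0.0621 F [ 0.8 -0.2  5.7] grip 44.62705850601196
```

View pics/p1.png

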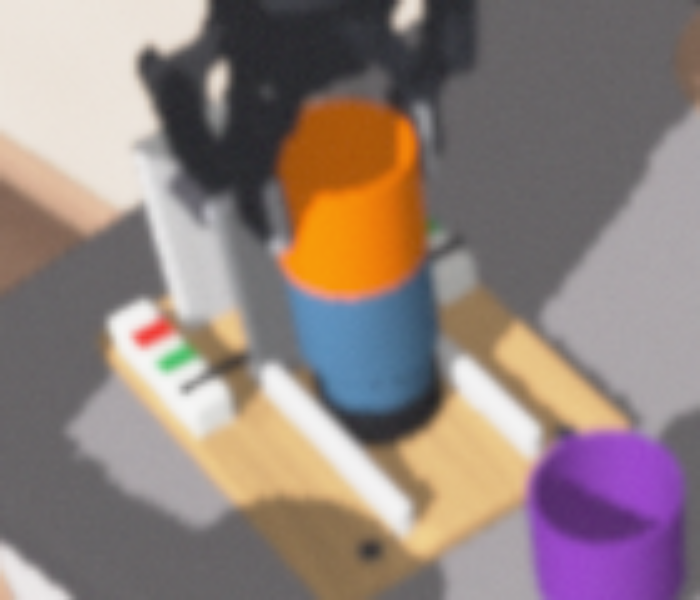

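The stack is nested and upright, and has slid 25 mm. The pointer at crop (215,372) is still at its rest position in the white, so I'll go on.

```bash
python3 -m pendant '[[[3,0,0],[0,0,0],0.3],[[3,0,0],[0,0,0],0.3],[[3,0,0],[0,0,0],0.3],[[3,0,0],[0,0,0],0.3],[[2,0,0],[0,0,0],0.3],[[1,0,0],[0,0,0],0.3],[[0,0,0],[0,0,0],0.3],[[0,0,0],[0,0,0],0.3],[[0,0,0],[0,0,0],0.3]]'
```

```text
t: 10.73
tool_pos: [0.4618, 0.1482, 0.1293]
tool_rot: [2.418, 2.001, -0.001]
contact_force: [-0.2, -3.3, 5.5]
opening: 0.0621
grip_force: 44.8
```

```bash
python3 -m pendant '[[[2,0,0],[0,0,0],0.3],[[2,0,0],[0,0,0],0.3],[[2,0,0],[0,0,0],0.3],[[2,0,0],[0,0,0],0.3],[[2,0,0],[0,0,0],0.3],[[1,0,0],[0,0,0],0.3],[[0,0,0],[0,0,0],0.3],[[0,0,0],[0,0,0],0.3],[[0,0,0],[0,0,0],0.3]]'
python3 - <<'E'
from h import *
plan([])
im=optics.get_image("scene")[:,:,::-1];cv2.imwrite("pics/p2.png",cv2.resize(im[120:240,130:270],(700,600)))
E
```

```text
t: 11.48
tool_pos: [0.4637, 0.1578, 0.1293]
tool_rot: [2.417, 2.0, -0.005]
contact_force: [-1.7, -9.5, 7.7]
opening: 0.0621
grip_force: 44.9
t 11.4833 pos [0.4637 0.1578 0.1293] turn(tool) [0.0016 0.0051 0.0017] open 0.0621 F [-1.7 -9.5  7.7] grip 44.89825431257486
```

View pics/p2.png

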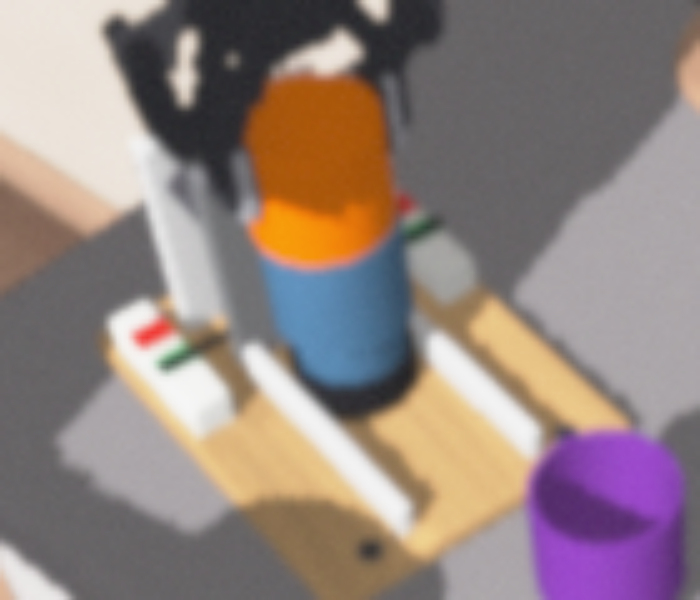

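The pointer (crop (190,353)) is at the near edge of the green, so I'll push about 3.5 mm more to centre it.

```bash
python3 -m pendant '[[[1.5,0,0],[0,0,0],0.3],[[1.5,0,0],[0,0,0],0.3],[[0.5,0,0],[0,0,0],0.3],[[0,0,0],[0,0,0],0.3],[[0,0,0],[0,0,0],0.3],[[0,0,0],[0,0,0],0.3],[[0,0,0],[0,0,0],0.3],[[0,0,0],[0,0,0],0.3],[[0,0,0],[0,0,0],0.3]]'
python3 - <<'E'
from h import *
plan([]);plan([])
s=optics.get_image("scene")[:,:,::-1];t=optics.get_image("top")[:,:,::-1]
o=np.zeros((600,800,3),np.uint8);o[:480,:480]=cv2.resize(s[120:240,140:260],(480,480),interpolation=cv2.INTER_CUBIC)
o[:320,480:]=cv2.resize(s[175:215,150:190],(320,320),interpolation=cv2.INTER_CUBIC);o[320:560,480:]=cv2.resize(t[270:300,155:195],(320,240),interpolation=cv2.INTER_CUBIC)
cv2.imwrite("pics/p3.png",o)
E
```

```text
t: 12.28
tool_pos: [0.4642, 0.1608, 0.1293]
tool_rot: [2.416, 2.0, -0.006]
contact_force: [-1.3, -9.9, 9.1]
opening: 0.0621
grip_force: 44.9
t 12.2833 pos [0.4642 0.1608 0.1293] turn(tool) [0.0014 0.0061 0.0016] open 0.0621 F [-1.3 -9.9  9.1] grip 44.94544565677643
t 12.2833 pos [0.4642 0.1608 0.1293] turn(tool) [0.0014 0.0061 0.0016] open 0.0621 F [-1.3 -9.9  9.1] grip 44.94544565677643
```

View pics/p3.png

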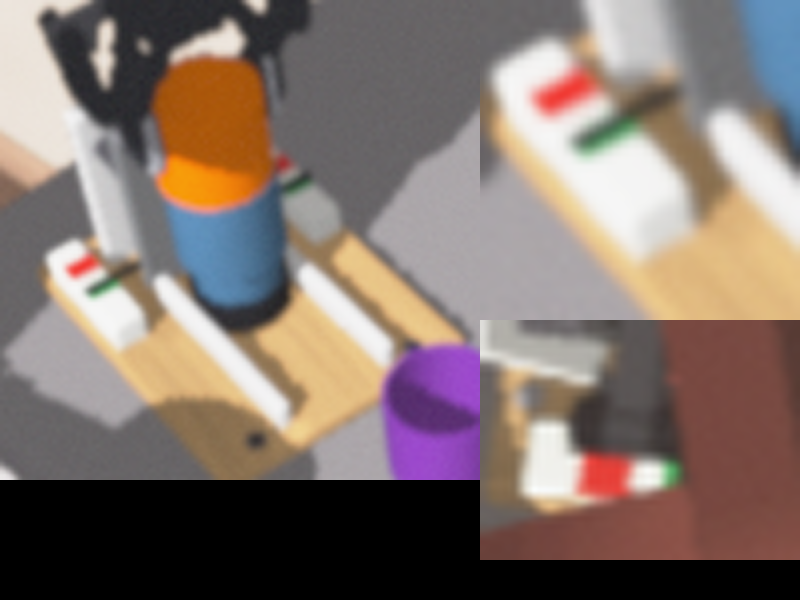

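The pointer lies within the green on both strips. Tool travel gives about 22 mm of plate travel and force gives about 19 mm. The stack is upright, nested and at rest, so I'm handing it in.

```bash
python3 -c "
from station import ctrl
print(ctrl.finish_job())"
```

```text
the job is handed in; nothing more can be done
None
```

I nested the orange beaker fully in the blue one, then pushed the stack until the pointers read in the green, about 19–22 mm of plate travel. The arm is holding it there and I have handed the job in; the hand-in returned no verdict.

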